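# Isolate and bleed the jig's air panel

## Task

Make the jig safe to reach into: on the brass and aluminium air panel, first shut the supply by pushing the long lever a quarter turn, round to its stop, so that it stands square across its pipe; then let the trapped air out by pushing the short lever of the outlet valve with the silencer (the ribbed bronze plug) round to its stop, in line with its pipe. Push each lever gently from the side with a fingertip, do not pinch or grip it, and leave the other two short levers and the loose things where they are.

Things in the scene. Friction and masses are not known exactly. Their poses are not given: they have to be found in the camera images.
- panel: fixed air panel: aluminium base plate 210 x 520 mm on feet, top 32 mm high; origin on the bench under its middle, x away from the robot, y to its left end. In a row at x +45 mm: supply valve (y +190 mm), regulator with gauge (y +103 mm, top 102 mm), distribution block (36 mm wide, top 77 mm) with three outlet valves on its robot side (x -14 mm; y +15, -85, -185 mm)
- supply_lever (a joint): long steel lever with black sleeve, level, on a vertical stem. 0 = in line with the pipe, pointing to the panel's +y (left), open; grows counter-clockwise seen from above to its stop at 1.571 = square across the pipe, pointing to the panel's -x (to the robot), shut. Starts at 0 to 0.35. Stays where it is left; needs about 0.55 N m (6 N at 90 mm)
- supply_pivot (a point): point on the vertical turning axis of the supply valve (the large one at the panel's left end), at mid-height of its lever's sleeve; the stem nut's top is 113 mm above the bench
- supply_lever_end (a point): middle of the free end face of the supply lever's sleeve, 115 mm from supply_pivot in the lever's direction. The sleeve starts 36 mm from the axis, is 16 mm wide, 13 mm thick and 112 to 125 mm above the bench; at least 35 mm free below it
- bleed_lever (a joint): short lever, made like the long one, of the bleed valve. 0 = across its pipe, pointing to the panel's -y (right), shut; grows clockwise seen from above to its stop at 1.571 = in line with its pipe, pointing to the panel's -x (to the robot, over the silencer), open. Starts at 0 to 0.15. Stays where it is left; needs about 0.22 N m (5 N at 45 mm)
- bleed_pivot (a point): point on the vertical turning axis of the bleed valve, at mid-height of its lever's sleeve. It sits at any of the three outlets and is the one with the silencer, a ribbed bronze plug 23 mm thick, 50 mm long, pointing at the robot; the other two have a brass elbow down into the plate
- bleed_lever_end (a point): middle of the free end face of the bleed lever's sleeve, 62 mm from bleed_pivot in the lever's direction. The sleeve starts 22 mm from the axis, is 12 mm wide, 10 mm thick and 100 to 110 mm above the bench; below it, 10 mm and more from the axis, the valve and silencer reach 72 mm and the distribution block, 41 mm behind the axis, 77 mm
- jig_a_pivot (a point): point on the vertical turning axis of the first outlet valve to the jig, made like the bleed valve but with an elbow, and found open or part open, at mid-height of its lever's sleeve; it is to be left alone
- jig_a_lever_end (a point): middle of the free end face of that lever's sleeve; the line from jig_a_pivot to here is the lever's direction
- jig_b_pivot (a point): point on the vertical turning axis of the second outlet valve to the jig, made likewise and found shut, at mid-height of its lever's sleeve; it is to be left alone
- jig_b_lever_end (a point): middle of the free end face of that lever's sleeve; the line from jig_b_pivot to here is the lever's direction
- paste_jar: white jar of jointing paste with a grey cap, 40 mm across, 54 mm tall, standing on the base plate in front of the regulator; origin at its underside
- nipple: loose brass hex nipple, 34 mm tall, standing on the base plate in front of the outlet valves; origin at its underside
- hex_nut: loose steel hex nut, 35 mm across corners, 16 mm tall, lying on the base plate below the front of the supply lever's sweep; origin at its underside
- spray_can: spray can of mould release, 53 mm across, 186 mm tall, standing on the bench on the left; origin at its underside
- brush: wooden scrubbing brush lying bristles down on the bench on the left, 150 mm long, 43 mm tall; origin at its underside
- tape_roll: roll of paper tape lying flat on the bench behind the panel, 90 mm across, 24 mm tall; origin at its underside
- spanner: open-ended spanner lying on the bench behind the panel, 160 mm long; origin at its underside

How it is judged:
On the way, in this order (a step that is already met when the one before it is completed fails the run):
1. the supply lever is pushed round to its stop, square across the pipe, with the bleed valve still shut (value of joint supply_lever above 1.44 rad and value of joint bleed_lever below 0.35 rad), for 0.2 s.
2. the bleed lever is pushed round to its stop, in line with its pipe (value of joint each of bleed_lever, supply_lever above 1.44 rad), for 0.2 s.
At the end, for the whole second after the job is handed in: supply lever square across its pipe and bleed lever in line with its pipe, each within 0.13 rad (7.5 degrees) of its stop and at rest; the ends of the other two levers within 10 mm, and every loose thing within 30 mm, of where they were (all of step 2 and velocity of joint supply_lever between -0.05 and 0.05 rad/s and velocity of joint bleed_lever between -0.05 and 0.05 rad/s and distance of each of jig_a_lever_end, jig_b_lever_end from where it was at the start of the episode below 0.01 m and distance of each of paste_jar, nipple, hex_nut, spray_can, brush, tape_roll, spanner from where it was at the start of the episode below 0.03 m); the robot touches nothing.
It fails at once if the bleed valve is opened (past 0.45 rad) while the supply is not shut (value of joint bleed_lever above 0.45 rad and value of joint supply_lever below 1.3 rad).
It fails at once if a lever is pinched or gripped (fingers press on both of its flanks at once) (contact force between each of supply_lever_c0, supply_lever_c1 and the fingers above 4 N or contact force between each of bleed_lever_c0, bleed_lever_c1 and the fingers above 4 N).
It fails at once if a lever is forced (the fingers press on it with more than 40 N) (contact force between any of supply_lever, bleed_lever and the fingers above 40 N).
It fails at once if one of the other two levers is turned (its end moves more than 10 mm) (distance of any of jig_a_lever_end, jig_b_lever_end from where it was at the start of the episode above 0.01 m).
It fails at once if a loose thing is moved, lifted or carried off (more than 30 mm) (distance of any of paste_jar, nipple, hex_nut, spray_can, brush, tape_roll, spanner from where it was at the start of the episode above 0.03 m).
It also fails if it takes over 64 s, if anything falls off the work surface, if the arm or the gripper's body presses on something with over 40 N, if the wrist force passes 120 N, or if a joint passes its speed limit or range.

## Robot

A 7-joint arm with a two-finger parallel gripper is mounted at the origin on the work surface. World frame = base frame: x ahead of the robot, y to its left, z up, the work surface at z = 0. Lengths are in m, angles in rad, forces in N, time in s.
With the tool pointing down it reaches from about 0.35 to 0.9 m from the base axis. Payload 8.1 kg.
Tool frame: the origin (TCP) lies on the centre line of the jaws, within the pads' length; the fingertips stand 14 mm ahead of it and the grasp point (between the pads) lies 5 mm behind it; z points along the fingers, y is the direction in which the jaws open and shut (so a half turn about z gives the same grasp; the last joint's range is limited). The gripper opens to 92 mm and grips with 3 to 60 N. Pads are 19 mm wide; open, the fingers measure 130 mm over their backs; the gripper's body (75 mm by 190 mm) begins 47 mm behind the grasp point.
Start: joints at [-1.392, 0.434, 0.025, 1.573, -0.012, 1.134, -0.075], TCP at [0.174, 0.6, 0.241] pointing down, gripper open.
Joint ranges: [-2.62, 2.62], [-0.44, 2.09], [-1.27, 1.32], [0.08, 2.57], [-1.32, 4.46], [0.12, 2], [-2.74, 2.74]. Speed limits (rad/s): [2.22, 2.22, 3.01, 3.01, 3.14, 3.14, 3.14].

## Interface

Orientations are given as a rotation vector (axis times angle).
In Python, from cell import observe, eyes, arm gives the robot as it stands.
- The arm moves only by the tool step_arm, never from a script. Its argument "series" is a list that holds one entry, the list of rows, each a list of 5 numbers: the finger opening in m, from 0 to 0.0918, then the shift along the world's x, y, z in m, then the turn about the world's z in degrees. In form: [[[hand, dx, dy, dz, spin], ...]]. A call has 1 to 20 rows; each row is the pose to reach, as a shift and turn from the pose measured when the call began; what a row does not reach only later rows make up. A row lasts 1/12 s, in which the tool goes at most 41.7 mm and 7.16 degrees, less where a joint would pass 70% of its speed; a pose out of reach is approached as far as the arm can. A call with a gripper value outside its range is refused whole. The fingers move at their own pace and stop on an object; "squeeze" is the grip in N (left out, the last holds). Time passes only in rows, so rows that repeat a pose let the fingers close. It gives the time, the measured TCP pose, the force and the opening at its end, in the units of the state.
- observe(): the state, without advancing time (a new reading comes with each control period).
- eyes.get_image(name): name is "scene" or "top" or "wrist"; returns (picture, depth): 384x512x3 uint8, red, green, blue; 384x512 float32, m along the optical axis (not along the pixel's ray), 0 where there is no reading.
- eyes.camera_params(name): a dict with "intrinsics" (3x3 intrinsics, pixels), "position" and "attitude" of the camera in the world. Camera axes: x right, y down, z forward; pixel columns grow to the right and rows downward; lengths in m; the calibration is good to about 2 mm. The wrist camera is an equidistant fisheye: a pixel r from the principal point sees the ray r / f radians off the axis. A picture is of the moment at which its call begins: read the wrist's pose just before it. camera_params takes no time and is no camera call; for the wrist camera it gives the pose at the moment of the call.
- arm.sign_off(): hands the job in, once; it reports no verdict.
The state is a dict: "clock": time; "joints": joint angles; "dq": joint speeds; "joint_efforts": joint torques, N m; "position": TCP position; "ee_rot": TCP orientation; "force": force on the tool from outside, world axes, zero at the start; "ft_torque": the same for the moment, N m; "width": opening from 0.0 (shut) to 1.0 (fully open).
Only numpy, scipy, OpenCV 4.12 (cv2) and the standard library are available. Lean on these libraries where they do the work, as an engineer would, in place of code of your own. Each camera call takes 0.05 s, during which the arm holds its last target.

## Working session

There is one attempt and no reset: what is moved stays moved. The work goes in short steps, Python scripts to look and compute and a tool call to move; the robot and the scene stay as the last step left them, time stands still between calls to the robot, and variables do not carry over. Pictures are saved under pics/ and viewed, and the job is handed in when it is done.

Besides the shell and the picture viewer there is one more tool, called after "Call:" in YAML: its name, and indented under it one key for each argument. step_arm: Moves the arm, as the interface text tells. Its arguments: {"type":"object","properties":{"series":{"type":"array"},"squeeze":{"type":"number"}},"required":["series"]}

```bash
mkdir -p pics; ls
cat > h.py <<'E'
import numpy as np, cv2
from cell import observe, eyes, arm
from scipy.spatial.transform import Rotation as R
def snap(n,tag):
    p=eyes.camera_params(n); im,d=eyes.get_image(n)
    np.savez(f'pics/{tag}.npz',im=im,d=d,K=p['intrinsics'],pos=p['position'],att=np.array(p['attitude']))
    cv2.imwrite(f'pics/{tag}.png',cv2.cvtColor(im,cv2.COLOR_RGB2BGR)); return im,d,p
def cloud(tag):
    z=np.load(f'pics/{tag}.npz'); K=z['K'];d=z['d']; a=z['att']
    Rm=a if a.shape==(3,3) else (R.from_rotvec(a) if a.size==3 else R.from_quat(a)).as_matrix()
    v,u=np.mgrid[:d.shape[0],:d.shape[1]]
    c=np.stack([(u-K[0,2])/K[0,0]*d,(v-K[1,2])/K[1,1]*d,d],-1)
    P=c@Rm.T+z['pos']; P[d==0]=np.nan
    return z['im'],P
E
python3 - <<'E'
from h import *
print(observe())
for n in ['scene','top']:
    im,d,p=snap(n,n+'0'); print(n,p)
E
```

```text
pics
{'clock': 0.0, 'joints': array([-1.39164303,  0.43525479,  0.02496081,  1.57411503, -0.01161118,
        1.13399938, -0.07510692]), 'dq': array([ 0.000657  ,  0.00088955,  0.00246623, -0.00060766, -0.00033503,
       -0.00010611, -0.00065357]), 'joint_efforts': array([-8.35196133e-04, -6.67855811e+01,  9.84815732e-01, -3.14465833e+01,
       -6.05247100e-02,  4.29160742e-02,  1.73145072e-04]), 'position': array([0.17367947, 0.59986033, 0.23991812]), 'ee_rot': array([-4.41210687e-01, -3.11035750e+00,  2.55820289e-03]), 'force': array([-0.73539387,  0.22496816, -0.72320456]), 'ft_torque': array([-0.0266076 ,  0.02046537,  0.04933083]), 'width': 1.0008827540645515}
scene {'intrinsics': array([[491.27319285,   0.        , 263.52804391],
       [  0.        , 491.27319285, 191.40832733],
       [  0.        ,   0.        ,   1.        ]]), 'position': array([1.18486186, 1.09426338, 0.91631043]), 'attitude': array([-0.7338923 , -2.49303659,  1.28505009])}
top {'intrinsics': array([[357.21220558,   0.        , 253.41259941],
       [  0.        , 357.21220558, 187.96577604],
       [  0.        ,   0.        ,   1.        ]]), 'position': array([0.53372877, 0.12265192, 1.07230577]), 'attitude': array([-2.21714826,  2.17637309, -0.01849337])}
```

View pics/scene0.png

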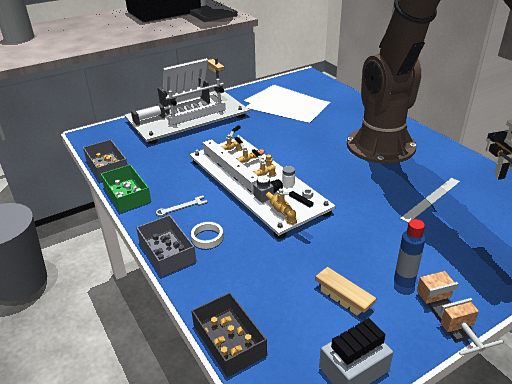

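View pics/top0.png

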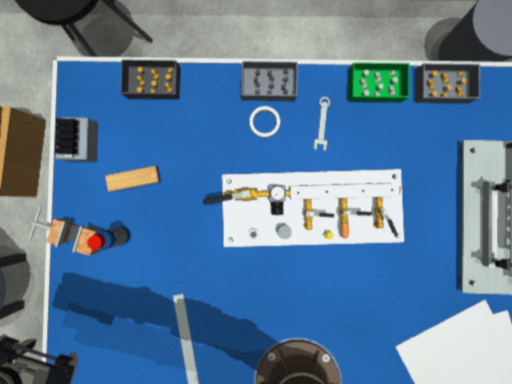

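Run:
```python
from h import *
im,P=cloud('top0')
c=cv2.cvtColor(im[160:255,195:415],cv2.COLOR_RGB2BGR)
cv2.imwrite('pics/topc.png',cv2.resize(c,None,fx=3.6,fy=3.6,interpolation=cv2.INTER_CUBIC))
im2,_=cloud('scene0')
c=cv2.cvtColor(im2[115:240,185:340],cv2.COLOR_RGB2BGR)
cv2.imwrite('pics/scc.png',cv2.resize(c,None,fx=4.5,fy=4.5,interpolation=cv2.INTER_CUBIC))
# plate: white pixels z~0.032
z=P[...,2]
m=(abs(z-.032)<.006)&(im.min(-1)>150)
m[:, :215]=0;m[:,410:]=0;m[:160]=0;m[255:]=0
k=P[m][:,:2].astype(np.float32)
r=cv2.minAreaRect(k);print(r,np.nanmedian(P[m][:,2]),m.sum())
# pixel box by ray at z=.032
np.set_printoptions(precision=3,suppress=True)
for name,(a,b,c0,c1) in dict(sup=(185,210,200,280),out=(190,245,298,405)).items():
    s=np.zeros_like(m);s[a:b,c0:c1]=1
    s&=(z>.092)&(z<.14)
    n,l,st,ce=cv2.connectedComponentsWithStats(s.astype(np.uint8))
    for i in range(1,n):
        if st[i,4]>6:
            q=P[l==i];print(name,st[i],ce[i],q.mean(0),q.min(0),q.max(0))
```

```text
((0.514737069606781, -0.03208380937576294), (0.20952968299388885, 0.5207460522651672), 2.714951515197754) 0.0323210475572725 8732
sup [270 185  10  15 115] [275.322 192.348] [0.555 0.079 0.102] [0.537 0.068 0.095] [0.575 0.093 0.108]
sup [203 190  47  15 280] [225.611 196.907] [0.54  0.212 0.12 ] [0.52  0.15  0.097] [0.56  0.272 0.129]
out [381 207  16  26 123] [388.837 220.512] [ 0.485 -0.227  0.104] [ 0.454 -0.244  0.093] [ 0.521 -0.21   0.114]
out [307 210  27   7 115] [320.304 213.722] [ 0.499 -0.043  0.105] [ 0.493 -0.076  0.092] [ 0.508 -0.009  0.114]
out [343 210  29   5 115] [357.087 212.365] [ 0.505 -0.142  0.104] [ 0.499 -0.178  0.092] [ 0.511 -0.107  0.114]
```

View pics/topc.png

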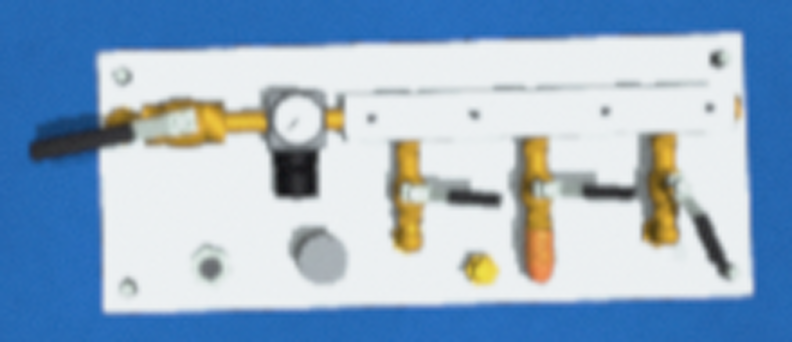

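View pics/scc.png

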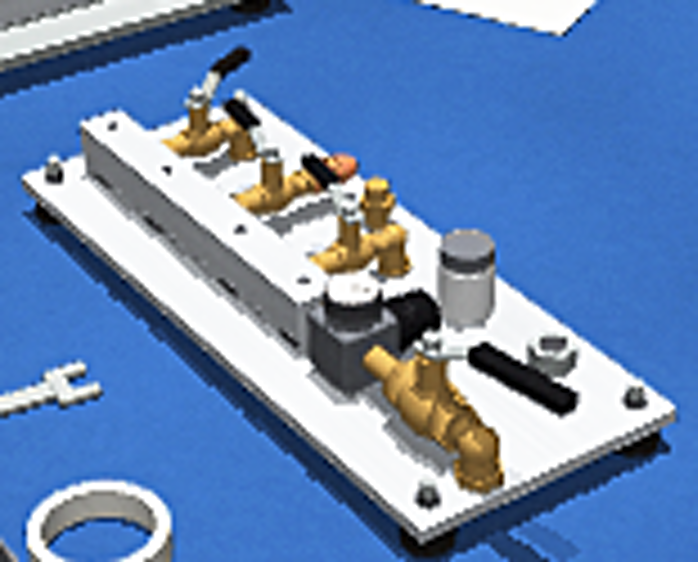

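```bash
cat >> h.py <<'E'
t=np.radians(2.715); C=np.array([.5147,-.0321]); Rp=np.array([[np.cos(t),-np.sin(t)],[np.sin(t),np.cos(t)]])
PIV={'sup':C+Rp@[.045,.19],'b15':C+Rp@[-.014,.015],'bleed':C+Rp@[-.014,-.085],'b185':C+Rp@[-.014,-.185]}
def levers(tag):
    im,P=cloud(tag); out={}
    for k,(zl,zh,L,r0) in dict(sup=(.112,.135,.13,.04),b15=(.097,.116,.075,.025),bleed=(.097,.116,.075,.025),b185=(.097,.116,.075,.025)).items():
        d=P[...,:2]-PIV[k]; r=np.hypot(d[...,0],d[...,1])
        m=(P[...,2]>zl)&(P[...,2]<zh)&(r<L)&(r>r0)&(im.max(-1)<110)
        q=(d[m])@Rp   # panel coords
        if len(q)<5: print(k,'few',len(q)); continue
        w=q.mean(0); ang=np.degrees(np.arctan2(w[1],w[0]))
        print(k,'piv',PIV[k].round(4),'n',len(q),'panel dir deg',round(ang,1),'rmax',r[m].max().round(3),'z',np.median(P[m][:,2]).round(3))
E
python3 - <<'E'
from h import *
for t_ in ['top0','scene0']: levers(t_)
for tg,n in [('top0','top')]:
    im,P=cloud(tg); print('can',P[242,95],'jar',P[231,284])
E
```

```text
sup piv [0.5506 0.1598] n 167 panel dir deg 99.2 rmax 0.115 z 0.125
b15 piv [ 0.5    -0.0178] n 36 panel dir deg -96.0 rmax 0.058 z 0.11
bleed piv [ 0.5047 -0.1177] n 78 panel dir deg 126.3 rmax 0.074 z 0.11
b185 piv [ 0.5095 -0.2176] n 86 panel dir deg 137.0 rmax 0.075 z 0.11
sup piv [0.5506 0.1598] n 153 panel dir deg 97.0 rmax 0.117 z 0.123
b15 piv [ 0.5    -0.0178] n 24 panel dir deg -92.8 rmax 0.062 z 0.108
bleed piv [ 0.5047 -0.1177] n 48 panel dir deg 95.6 rmax 0.073 z 0.108
b185 piv [ 0.5095 -0.2176] n 49 panel dir deg 131.2 rmax 0.075 z 0.109
can [0.42099252 0.52929243 0.18488857] jar [0.44935718 0.05260426 0.08630033]
```

Call:
step_arm:
  series:
    - [[0,0.03,-0.025,0.02,-5],[0,0.06,-0.05,0.03,-10],[0,0.09,-0.075,0.03,-15],[0,0.12,-0.1,0.03,-20],[0,0.15,-0.13,0.03,-25],[0,0.18,-0.155,0.03,-30],[0,0.21,-0.18,0.03,-35],[0,0.24,-0.205,0.03,-40],[0,0.27,-0.23,0.03,-45],[0,0.3,-0.26,0.03,-50],[0,0.33,-0.285,0.03,-55],[0,0.36,-0.31,0.02,-60],[0,0.39,-0.335,0.01,-63],[0,0.3985,-0.3445,0,-63],[0,0.3985,-0.3445,0,-63],[0,0.3985,-0.3445,0,-63]]

```text
clock: 1.43
position: [0.572, 0.2545, 0.239]
ee_rot: [-2.003, -2.419, 0.005]
force: [-1.1, 0.2, -0.7]
width: 0.002
```

```bash
cat >> h.py <<'E'
def tool():
    o=observe(); y=R.from_rotvec(o['ee_rot']).as_matrix()[:,1]
    print('t',round(o['clock'],2),'pos',o['position'].round(4),'ydeg',np.degrees(np.arctan2(y[1],y[0])).round(1),'F',o['force'].round(1),'w',round(o['width'],3),'j',o['joints'].round(2)); return o
E
python3 - <<'E'
from h import *
tool(); im,d,p=snap('wrist','w1'); print(p); snap('scene','s1')
z=im
E
```

```text
t 1.43 pos [0.572  0.2545 0.239 ] ydeg 10.8 F [-1.1  0.2 -0.7] w 0.002 j [-0.78  0.45  0.41  1.59 -0.19  1.14 -0.14]
{'intrinsics': array([[297.31863964,   0.        , 254.26885576],
       [  0.        , 297.31863964, 191.90750286],
       [  0.        ,   0.        ,   1.        ]]), 'position': array([0.56025791, 0.31955029, 0.38181334]), 'attitude': array([2.8811178 , 0.27108594, 0.02975589])}
```

View pics/w1.png

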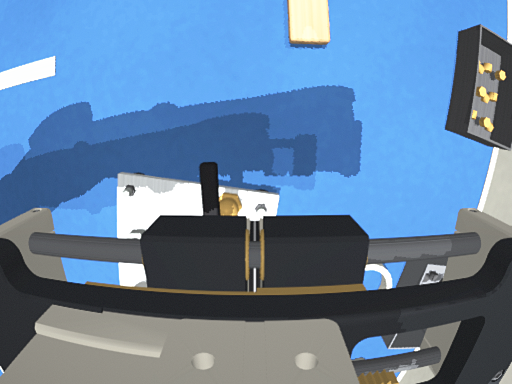

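View pics/s1.png

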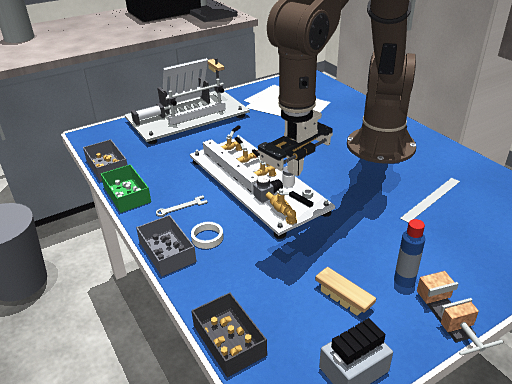

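Run:
```python
from h import *
np.set_printoptions(precision=3,suppress=True)
z=np.load('pics/w1.npz');K=z['K'];d=z['d'];Rm=R.from_rotvec(z['att']).as_matrix()
v,u=np.mgrid[:384,:512];x=(u-K[0,2])/K[0,0];y=(v-K[1,2])/K[0,0];r=np.hypot(x,y)+1e-9
s=np.tan(r)/r
c=np.stack([x*s*d,y*s*d,d],-1);P=c@Rm.T+z['pos']
o=tool();T=R.from_rotvec(o['ee_rot']).as_matrix()
Q=(P-o['position'])@T
for (px,py) in [(150,220),(200,220),(240,220),(150,250),(200,250),(240,250),(260,250),(240,280),(150,285),(350,220),(365,217),(254,225),(254,260),(90,245),(209,170),(209,210)]:
    print(px,py,d[py,px],'tool',Q[py,px],'world',P[py,px])
```

```text
t 1.53 pos [0.571 0.257 0.24 ] ydeg 11.0 F [-0.5  0.6  0.5] w 0.008 j [-0.78  0.45  0.41  1.59 -0.19  1.14 -0.14]
150 220 0.3726239 tool [-0.063 -0.137  0.21 ] world [0.449 0.169 0.03 ]
200 220 0.08780926 tool [ 0.034 -0.016 -0.059] world [0.55  0.287 0.299]
240 220 0.087576695 tool [ 0.034 -0.004 -0.059] world [0.561 0.29  0.299]
150 250 0.074808106 tool [ 0.03  -0.027 -0.073] world [0.539 0.282 0.313]
200 250 0.07415397 tool [ 0.031 -0.013 -0.073] world [0.553 0.285 0.314]
240 250 0.07535209 tool [ 0.031 -0.003 -0.072] world [0.563 0.286 0.312]
260 250 0.08238206 tool [ 0.028  0.002 -0.066] world [0.568 0.284 0.306]
240 280 0.07700822 tool [ 0.022 -0.003 -0.073] world [0.564 0.278 0.313]
150 285 0.077300295 tool [ 0.019 -0.029 -0.073] world [0.54  0.27  0.313]
350 220 0.08528818 tool [ 0.035  0.029 -0.061] world [0.593 0.296 0.301]
365 217 0.40302783 tool [-0.071  0.158  0.24 ] world [ 0.739  0.217 -0.   ]
254 225 0.15849742 tool [0.008 0.    0.008] world [0.57  0.264 0.233]
254 260 0.081011355 tool [ 0.025  0.    -0.068] world [0.567 0.282 0.308]
90 245 0.08215696 tool [ 0.028 -0.051 -0.066] world [0.516 0.274 0.306]
209 170 0.2609918 tool [ 0.018 -0.04   0.116] world [0.529 0.267 0.124]
209 210 0.27107272 tool [-0.019 -0.041  0.117] world [0.534 0.23  0.123]
```

Call:
step_arm:
  series:
    - [[0,0.001,-0.001,-0.03,0],[0,0.001,-0.001,-0.06,0],[0,0.001,-0.001,-0.09,0],[0,0.001,-0.001,-0.11,0],[0,0.001,-0.001,-0.12,0],[0,0.001,-0.001,-0.128,0],[0,0.001,-0.001,-0.128,0],[0,0.001,-0.001,-0.128,0]]

```text
clock: 2.2
position: [0.5727, 0.2566, 0.1131]
ee_rot: [-1.997, -2.423, -0.0]
force: [-0.1, -0.5, -0.1]
width: 0.005
```

Run:
```python
from h import *
tool(); im,d,p=snap('scene','s2')
c=cv2.cvtColor(im[120:240,220:360],cv2.COLOR_RGB2BGR)
cv2.imwrite('pics/s2c.png',cv2.resize(c,None,fx=5,fy=5,interpolation=cv2.INTER_CUBIC))
im,d,p=snap('wrist','w2')
```

```text
t 2.2 pos [0.5727 0.2566 0.1131] ydeg 11.0 F [-0.1 -0.5 -0.1] w 0.005 j [-0.75  0.58  0.36  1.73 -0.25  0.88 -0.09]
```

View pics/s2c.png

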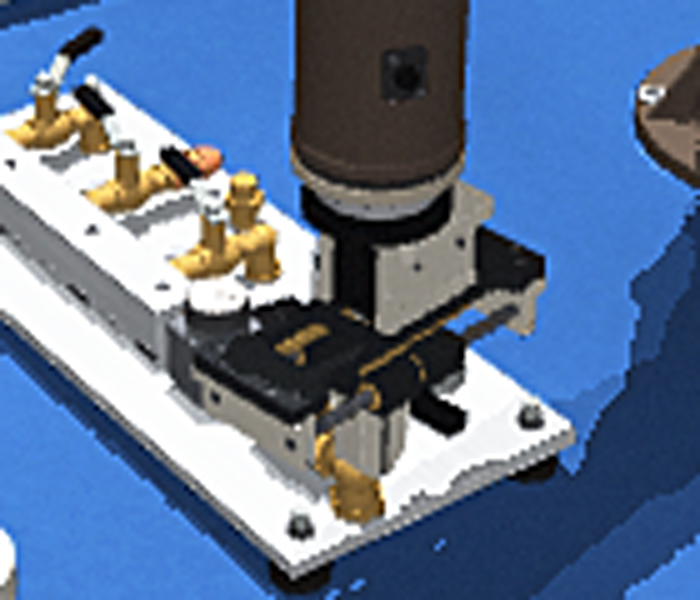

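View pics/w2.png

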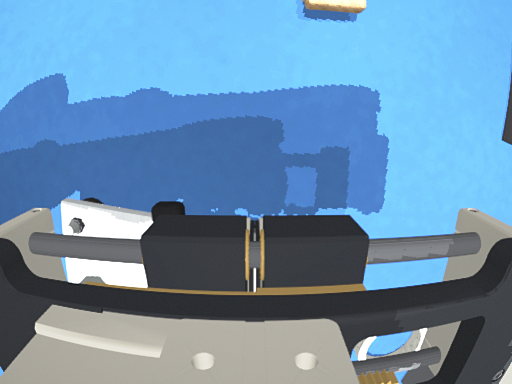

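```bash
cat >> h.py <<'E'
def rows(k,angs,r,off,z,sgn,ydeg0=None):
    o=tool(); y=R.from_rotvec(o['ee_rot']).as_matrix()[:,1]; yd=np.degrees(np.arctan2(y[1],y[0]))
    for a,of in zip(angs,np.broadcast_to(off,len(angs))):
        ar=np.radians(a); c=PIV[k]+r*np.array([np.cos(ar),np.sin(ar)])+sgn*of*np.array([np.sin(ar),-np.cos(ar)])
        want=(a-90) if sgn>0 else a+90
        sp=(want-yd+90)%180-90
        dx=c-o['position'][:2]
        print(f"[0, {dx[0]:.4f}, {dx[1]:.4f}, {z-o['position'][2]:.4f}, {sp:.1f}],",end=' ')
    print()
E
python3 - <<'E'
from h import *
a=np.r_[[100.7]*4,np.arange(102.7,131,2)]
rows('sup',a,.09,np.r_[36,33,30,28,[27]*(len(a)-4)]/1000,.112,1)
E
```

```text
t 2.3 pos [0.5732 0.2564 0.1136] ydeg 11.0 F [ 0.   0.3 -0.1] w 0.008 j [-0.75  0.58  0.36  1.73 -0.25  0.88 -0.09]
[0, -0.0039, -0.0015, -0.0016, -0.3], [0, -0.0069, -0.0021, -0.0016, -0.3], [0, -0.0098, -0.0026, -0.0016, -0.3], [0, -0.0118, -0.0030, -0.0016, -0.3], [0, -0.0160, -0.0029, -0.0016, 1.7], [0, -0.0193, -0.0027, -0.0016, 3.7], [0, -0.0226, -0.0027, -0.0016, 5.7], [0, -0.0259, -0.0027, -0.0016, 7.7], [0, -0.0291, -0.0029, -0.0016, 9.7], [0, -0.0324, -0.0032, -0.0016, 11.7], [0, -0.0356, -0.0036, -0.0016, 13.7], [0, -0.0389, -0.0041, -0.0016, 15.7], [0, -0.0421, -0.0047, -0.0016, 17.7], [0, -0.0453, -0.0055, -0.0016, 19.7], [0, -0.0485, -0.0063, -0.0016, 21.7], [0, -0.0516, -0.0073, -0.0016, 23.7], [0, -0.0547, -0.0083, -0.0016, 25.7], [0, -0.0578, -0.0095, -0.0016, 27.7], [0, -0.0608, -0.0108, -0.0016, 29.7],
```

Call:
step_arm:
  series:
    - [[0,-0.004,-0.0015,-0.0015,0],[0,-0.007,-0.002,-0.0015,0],[0,-0.01,-0.0025,-0.0015,0],[0,-0.012,-0.003,-0.0015,0],[0,-0.016,-0.003,-0.0015,2],[0,-0.0195,-0.003,-0.0015,4],[0,-0.0225,-0.003,-0.0015,6],[0,-0.026,-0.003,-0.0015,8],[0,-0.029,-0.003,-0.0015,10],[0,-0.0325,-0.003,-0.0015,12]]

```text
clock: 3.13
position: [0.5423, 0.2536, 0.1127]
ee_rot: [1.732, 2.619, 0.006]
force: [6.3, 0.8, -3.4]
width: 0.004
```

Run:
```python
from h import *
tool(); im,d,p=snap('scene','s3')
c=cv2.cvtColor(im[120:240,220:360],cv2.COLOR_RGB2BGR)
cv2.imwrite('pics/s3c.png',cv2.resize(c,None,fx=5,fy=5,interpolation=cv2.INTER_CUBIC))
im,d,p=snap('top','t3')
c=cv2.cvtColor(im[160:255,195:415],cv2.COLOR_RGB2BGR)
cv2.imwrite('pics/t3c.png',cv2.resize(c,None,fx=3.6,fy=3.6,interpolation=cv2.INTER_CUBIC))
levers('s3'); levers('t3')
a=np.arange(113,170,3)
rows('sup',a,.09,.027,.112,1)
```

```text
t 3.13 pos [0.5423 0.2536 0.1127] ydeg 23.1 F [ 6.3  0.8 -3.4] w 0.004 j [-0.74  0.53  0.3   1.8  -0.21  0.83  0.07]
sup piv [0.5506 0.1598] n 52 panel dir deg 103.7 rmax 0.117 z 0.123
b15 piv [ 0.5    -0.0178] n 28 panel dir deg -92.4 rmax 0.06 z 0.108
bleed piv [ 0.5047 -0.1177] n 49 panel dir deg 93.6 rmax 0.074 z 0.108
b185 piv [ 0.5095 -0.2176] n 45 panel dir deg 140.4 rmax 0.072 z 0.108
sup piv [0.5506 0.1598] n 38 panel dir deg 108.0 rmax 0.062 z 0.126
b15 piv [ 0.5    -0.0178] n 37 panel dir deg -96.2 rmax 0.058 z 0.11
bleed piv [ 0.5047 -0.1177] n 79 panel dir deg 122.7 rmax 0.074 z 0.11
b185 piv [ 0.5095 -0.2176] n 85 panel dir deg 138.3 rmax 0.075 z 0.11
t 3.23 pos [0.5416 0.2534 0.1126] ydeg 23.0 F [ 4.   0.2 -1.7] w 0.006 j [-0.74  0.53  0.3   1.8  -0.21  0.83  0.07]
[0, -0.0013, -0.0002, -0.0006, -0.0], [0, -0.0062, -0.0009, -0.0006, 3.0], [0, -0.0110, -0.0018, -0.0006, 6.0], [0, -0.0158, -0.0030, -0.0006, 9.0], [0, -0.0205, -0.0044, -0.0006, 12.0], [0, -0.0251, -0.0060, -0.0006, 15.0], [0, -0.0297, -0.0079, -0.0006, 18.0], [0, -0.0341, -0.0101, -0.0006, 21.0], [0, -0.0384, -0.0125, -0.0006, 24.0], [0, -0.0426, -0.0151, -0.0006, 27.0], [0, -0.0466, -0.0179, -0.0006, 30.0], [0, -0.0505, -0.0209, -0.0006, 33.0], [0, -0.0542, -0.0241, -0.0006, 36.0], [0, -0.0578, -0.0275, -0.0006, 39.0], [0, -0.0612, -0.0311, -0.0006, 42.0], [0, -0.0643, -0.0348, -0.0006, 45.0], [0, -0.0673, -0.0388, -0.0006, 48.0], [0, -0.0701, -0.0428, -0.0006, 51.0], [0, -0.0726, -0.0470, -0.0006, 54.0],
```

View pics/s3c.png

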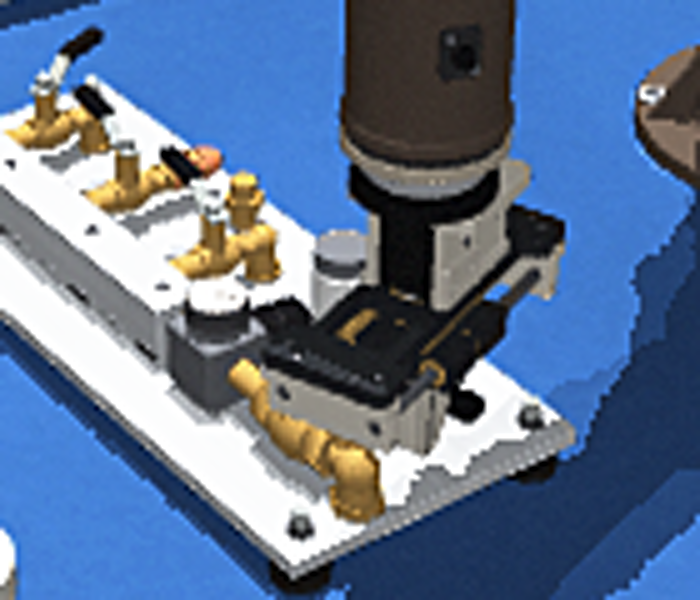

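View pics/t3c.png

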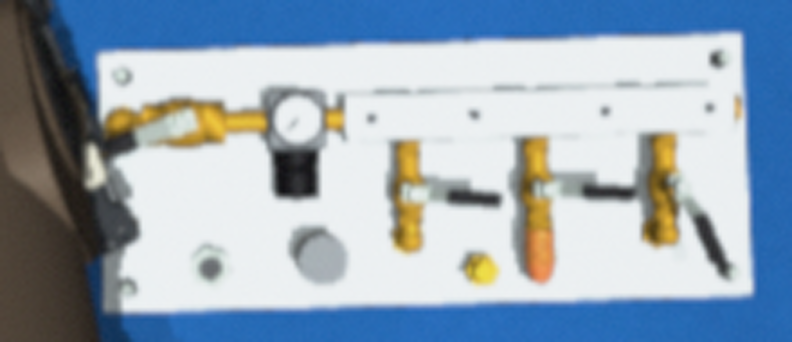

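Call:
step_arm:
  series:
    - [[0,-0.001,0,-0.0005,0],[0,-0.006,-0.001,-0.0005,3],[0,-0.011,-0.002,-0.0005,6],[0,-0.016,-0.003,-0.0005,9],[0,-0.0205,-0.0045,-0.0005,12],[0,-0.025,-0.006,-0.0005,15],[0,-0.0295,-0.008,-0.0005,18],[0,-0.034,-0.01,-0.0005,21],[0,-0.0385,-0.0125,-0.0005,24],[0,-0.0425,-0.015,-0.0005,27],[0,-0.0465,-0.018,-0.0005,30],[0,-0.0505,-0.021,-0.0005,33],[0,-0.054,-0.024,-0.0005,36],[0,-0.058,-0.0275,-0.0005,39],[0,-0.061,-0.031,-0.0005,42],[0,-0.0645,-0.035,-0.0005,45],[0,-0.0675,-0.039,-0.0005,48],[0,-0.07,-0.043,-0.0005,51],[0,-0.0725,-0.047,-0.0005,54]]

```text
clock: 4.82
position: [0.4694, 0.208, 0.1125]
ee_rot: [0.351, 3.122, 0.008]
force: [2.6, 6.0, -1.0]
width: 0.006
```

Run:
```python
from h import *
tool(); im,d,p=snap('scene','s4')
c=cv2.cvtColor(im[120:240,220:360],cv2.COLOR_RGB2BGR)
cv2.imwrite('pics/s4c.png',cv2.resize(c,None,fx=5,fy=5,interpolation=cv2.INTER_CUBIC))
im,d,p=snap('top','t4')
c=cv2.cvtColor(im[160:255,195:415],cv2.COLOR_RGB2BGR)
cv2.imwrite('pics/t4c.png',cv2.resize(c,None,fx=3.6,fy=3.6,interpolation=cv2.INTER_CUBIC))
levers('s4'); levers('t4')
a=np.arange(167,183,1.5)
rows('sup',a,.09,.027,.112,1)
```

```text
t 4.82 pos [0.4694 0.208  0.1125] ydeg 77.2 F [ 2.6  6.  -1. ] w 0.006 j [-0.55  0.41  0.05  2.   -0.03  0.74  0.86]
sup piv [0.5506 0.1598] n 91 panel dir deg 155.4 rmax 0.089 z 0.123
b15 piv [ 0.5    -0.0178] n 25 panel dir deg -92.4 rmax 0.064 z 0.108
bleed piv [ 0.5047 -0.1177] n 46 panel dir deg 95.0 rmax 0.075 z 0.108
b185 piv [ 0.5095 -0.2176] n 42 panel dir deg 132.7 rmax 0.074 z 0.108
sup piv [0.5506 0.1598] n 36 panel dir deg 163.3 rmax 0.059 z 0.124
b15 piv [ 0.5    -0.0178] n 37 panel dir deg -96.1 rmax 0.059 z 0.11
bleed piv [ 0.5047 -0.1177] n 80 panel dir deg 124.7 rmax 0.074 z 0.11
b185 piv [ 0.5095 -0.2176] n 89 panel dir deg 137.7 rmax 0.075 z 0.11
t 4.92 pos [0.469  0.207  0.1124] ydeg 77.0 F [1.1 2.7 0.2] w 0.0 j [-0.55  0.41  0.05  2.   -0.03  0.74  0.86]
[0, -0.0000, -0.0006, -0.0004, -0.0], [0, -0.0012, -0.0028, -0.0004, 1.5], [0, -0.0023, -0.0050, -0.0004, 3.0], [0, -0.0034, -0.0072, -0.0004, 4.5], [0, -0.0044, -0.0094, -0.0004, 6.0], [0, -0.0054, -0.0117, -0.0004, 7.5], [0, -0.0063, -0.0140, -0.0004, 9.0], [0, -0.0071, -0.0163, -0.0004, 10.5], [0, -0.0079, -0.0186, -0.0004, 12.0], [0, -0.0086, -0.0210, -0.0004, 13.5], [0, -0.0093, -0.0233, -0.0004, 15.0],
```

View pics/t4c.png

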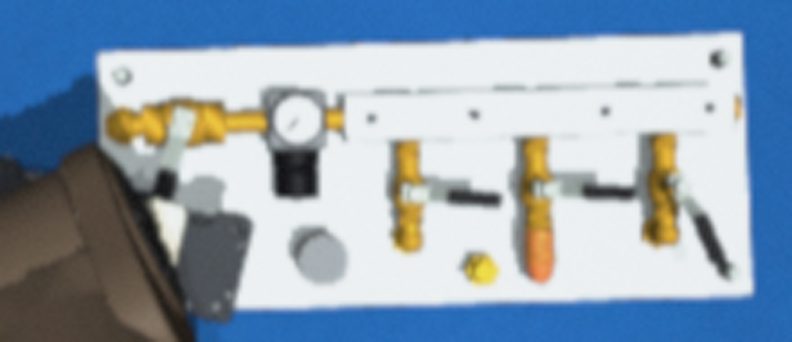

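Call:
step_arm:
  series:
    - [[0,-0.001,-0.003,-0.0005,1.5],[0,-0.0025,-0.005,-0.0005,3],[0,-0.0035,-0.007,-0.0005,4.5],[0,-0.0045,-0.0095,-0.0005,6],[0,-0.0055,-0.0115,-0.0005,7.5],[0,-0.0065,-0.014,-0.0005,9],[0,-0.007,-0.0165,-0.0005,10.5],[0,-0.008,-0.0185,-0.0005,12]]

```text
clock: 5.58
position: [0.4612, 0.1901, 0.1124]
ee_rot: [-0.027, -3.141, -0.009]
force: [0.6, 6.3, 1.6]
width: 0.007
```

Run:
```python
from h import *
tool()
rows('sup',np.arange(179,185,1),.09,.027,.112,1)
```

```text
t 5.58 pos [0.4612 0.1901 0.1124] ydeg 89.0 F [0.6 6.3 1.6] w 0.007 j [-0.49  0.39 -0.01  2.03 -0.    0.73  1.06]
t 5.58 pos [0.4612 0.1901 0.1124] ydeg 89.0 F [0.6 6.3 1.6] w 0.007 j [-0.49  0.39 -0.01  2.03 -0.    0.73  1.06]
[0, -0.0001, -0.0017, -0.0004, -0.0], [0, -0.0006, -0.0033, -0.0004, 1.0], [0, -0.0010, -0.0048, -0.0004, 2.0], [0, -0.0014, -0.0064, -0.0004, 3.0], [0, -0.0018, -0.0080, -0.0004, 4.0], [0, -0.0022, -0.0096, -0.0004, 5.0],
```

Call:
step_arm:
  series:
    - [[0,-0.0005,-0.003,-0.0005,1],[0,-0.001,-0.004,-0.0005,2],[0,-0.0015,-0.0055,-0.0005,3],[0,-0.0015,-0.007,-0.0005,3.5],[0,-0.0015,-0.007,-0.0005,3.5]]

```text
clock: 6.0
position: [0.4596, 0.1843, 0.1124]
ee_rot: [0.068, -3.14, -0.012]
force: [-0.2, 5.0, 4.5]
width: 0.007
```

Run:
```python
from h import *
tool()
rows('sup',np.arange(182,186,1),.09,.027,.112,1)
```

```text
t 6.0 pos [0.4596 0.1843 0.1124] ydeg 92.5 F [-0.2  5.   4.5] w 0.007 j [-0.47  0.38 -0.02  2.03  0.    0.72  1.12]
t 6.0 pos [0.4596 0.1843 0.1124] ydeg 92.5 F [-0.2  5.   4.5] w 0.007 j [-0.47  0.38 -0.02  2.03  0.    0.72  1.12]
[0, 0.0002, -0.0007, -0.0004, -0.5], [0, -0.0003, -0.0022, -0.0004, 0.5], [0, -0.0006, -0.0038, -0.0004, 1.5], [0, -0.0010, -0.0054, -0.0004, 2.5],
```

Call:
step_arm:
  series:
    - [[0,0,-0.002,0,0.5],[0,0,-0.003,0,0.5],[0,0,-0.003,0,0.5]]

```text
clock: 6.25
position: [0.4594, 0.1826, 0.1125]
ee_rot: [0.079, -3.14, -0.014]
force: [-0.1, 5.1, 1.2]
width: 0.005
```

Call:
step_arm:
  series:
    - [[0,0,-0.002,0,0],[0,0,-0.003,0,0],[0,0,-0.003,0,0]]

```text
clock: 6.5
position: [0.4593, 0.1816, 0.1127]
ee_rot: [0.077, -3.14, -0.017]
force: [1.7, 7.9, -3.2]
width: 0.005
```

Call:
step_arm:
  series:
    - [[0,0,-0.002,0,0],[0,0,-0.004,0,0],[0,0,-0.004,0,0]]

```text
clock: 6.75
position: [0.4593, 0.1814, 0.1128]
ee_rot: [-0.078, 3.14, 0.024]
force: [1.5, 13.2, -6.7]
width: 0.005
```

Call:
step_arm:
  series:
    - [[0,0,0.008,0,0],[0,0,0.018,0,0],[0,-0.005,0.028,0,0],[0,-0.01,0.03,0.03,0],[0,-0.02,0.03,0.06,0],[0,-0.04,0.03,0.09,0],[0,-0.06,0.02,0.12,0],[0,-0.08,0.0,0.12,0],[0,-0.09,-0.03,0.12,0],[0,-0.09,-0.06,0.12,0],[0,-0.09,-0.06,0.12,0]]

```text
clock: 7.67
position: [0.3678, 0.1168, 0.2328]
ee_rot: [0.07, -3.14, -0.021]
force: [-0.3, -0.1, -1.2]
width: 0.008
```

```bash
sed -i 's/bleed=(.097,.116,.075/bleed=(.097,.116,.066/;s/b185=(.097,.116,.075/b185=(.097,.116,.067/' h.py
python3 - <<'E'
from h import *
tool(); im,d,p=snap('top','t5')
c=cv2.cvtColor(im[160:255,195:415],cv2.COLOR_RGB2BGR)
cv2.imwrite('pics/t5c.png',cv2.resize(c,None,fx=3.6,fy=3.6,interpolation=cv2.INTER_CUBIC))
snap('scene','s5')
for k in ['t5','s5','top0','scene0']: levers(k)
E
```

```text
t 7.67 pos [0.3678 0.1168 0.2328] ydeg 92.6 F [-0.3 -0.1 -1.2] w 0.008 j [-0.45  0.05  0.01  2.12 -0.02  0.97  1.19]
sup piv [0.5506 0.1598] n 166 panel dir deg 179.7 rmax 0.114 z 0.125
b15 piv [ 0.5    -0.0178] n 37 panel dir deg -96.2 rmax 0.059 z 0.11
bleed piv [ 0.5047 -0.1177] n 71 panel dir deg -137.2 rmax 0.066 z 0.11
b185 piv [ 0.5095 -0.2176] n 75 panel dir deg 150.1 rmax 0.067 z 0.11
sup piv [0.5506 0.1598] n 131 panel dir deg 176.3 rmax 0.115 z 0.123
b15 piv [ 0.5    -0.0178] n 22 panel dir deg -91.6 rmax 0.056 z 0.109
bleed piv [ 0.5047 -0.1177] n 41 panel dir deg -97.5 rmax 0.066 z 0.108
b185 piv [ 0.5095 -0.2176] n 45 panel dir deg 146.1 rmax 0.066 z 0.108
sup piv [0.5506 0.1598] n 167 panel dir deg 99.2 rmax 0.115 z 0.125
b15 piv [ 0.5    -0.0178] n 36 panel dir deg -96.0 rmax 0.058 z 0.11
bleed piv [ 0.5047 -0.1177] n 68 panel dir deg -125.8 rmax 0.066 z 0.11
b185 piv [ 0.5095 -0.2176] n 74 panel dir deg 153.7 rmax 0.065 z 0.11
sup piv [0.5506 0.1598] n 153 panel dir deg 97.0 rmax 0.117 z 0.123
b15 piv [ 0.5    -0.0178] n 24 panel dir deg -92.8 rmax 0.062 z 0.108
bleed piv [ 0.5047 -0.1177] n 40 panel dir deg -104.3 rmax 0.065 z 0.108
b185 piv [ 0.5095 -0.2176] n 40 panel dir deg 152.6 rmax 0.064 z 0.109
```

View pics/t5c.png

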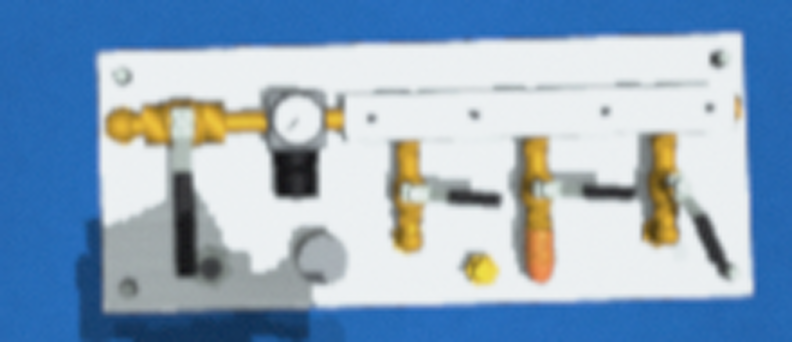

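Call:
step_arm:
  series:
    - [[0,0.01,-0.02,0.01,-7],[0,0.02,-0.04,0.01,-14],[0,0.035,-0.06,0.01,-21],[0,0.05,-0.08,0.01,-28],[0,0.06,-0.1,0.01,-35],[0,0.075,-0.12,0.01,-42],[0,0.09,-0.145,0.01,-49],[0,0.1,-0.165,0.01,-56],[0,0.115,-0.185,0.01,-63],[0,0.13,-0.205,0.01,-70],[0,0.14,-0.225,0.01,-77],[0,0.155,-0.25,0.01,-84],[0,0.17,-0.27,0.005,-90],[0,0.176,-0.281,0,-94],[0,0.176,-0.281,-0.02,-94],[0,0.176,-0.281,-0.04,-94],[0,0.176,-0.281,-0.04,-94]]

```text
clock: 9.18
position: [0.5438, -0.1578, 0.189]
ee_rot: [2.241, 2.193, 0.009]
force: [-0.6, 0.4, -0.4]
width: 0.009
```

Run:
```python
from h import *
tool(); 
rows('bleed',[-91.3],.046,.04,.104,-1)
```

```text
t 9.18 pos [ 0.5438 -0.1578  0.189 ] ydeg -1.2 F [-0.6  0.4 -0.4] w 0.009 j [-0.12  0.4   0.42  1.82 -0.2   0.96  0.36]
t 9.18 pos [ 0.5438 -0.1578  0.189 ] ydeg -1.2 F [-0.6  0.4 -0.4] w 0.009 j [-0.12  0.4   0.42  1.82 -0.2   0.96  0.36]
[0, -0.0002, -0.0068, -0.0850, -0.1],
```

Call:
step_arm:
  series:
    - [[0,0,-0.007,0,0],[0,0,-0.007,-0.02,0],[0,0,-0.007,-0.04,0],[0,0,-0.007,-0.06,0],[0,0,-0.007,-0.075,0],[0,0,-0.007,-0.085,0],[0,0,-0.007,-0.085,0],[0,0,-0.007,-0.085,0]]

```text
clock: 9.85
position: [0.5443, -0.1647, 0.1046]
ee_rot: [2.24, 2.193, 0.01]
force: [0.4, -0.3, -0.3]
width: 0.006
```

Run:
```python
from h import *
tool(); im,d,p=snap('scene','s6')
c=cv2.cvtColor(im[90:230,190:340],cv2.COLOR_RGB2BGR)
cv2.imwrite('pics/s6c.png',cv2.resize(c,None,fx=4.2,fy=4.2,interpolation=cv2.INTER_CUBIC))
a=np.r_[[-91.3]*4,np.arange(-93.3,-118,-3)]
rows('bleed',a,.046,np.r_[37,33,29,26,[25]*(len(a)-4)]/1000,.104,-1)
```

```text
t 9.85 pos [ 0.5443 -0.1647  0.1046] ydeg -1.2 F [ 0.4 -0.3 -0.3] w 0.006 j [-0.07  0.51  0.38  1.89 -0.26  0.78  0.43]
t 9.9 pos [ 0.5446 -0.1649  0.1051] ydeg -1.2 F [ 0.  -0.6  0.6] w 0.005 j [-0.07  0.51  0.38  1.89 -0.26  0.78  0.43]
[0, -0.0040, 0.0004, -0.0011, -0.1], [0, -0.0080, 0.0005, -0.0011, -0.1], [0, -0.0120, 0.0006, -0.0011, -0.1], [0, -0.0150, 0.0007, -0.0011, -0.1], [0, -0.0176, -0.0001, -0.0011, -2.1], [0, -0.0201, -0.0012, -0.0011, -5.1], [0, -0.0227, -0.0022, -0.0011, -8.1], [0, -0.0253, -0.0030, -0.0011, -11.1], [0, -0.0279, -0.0037, -0.0011, -14.1], [0, -0.0306, -0.0043, -0.0011, -17.1], [0, -0.0333, -0.0047, -0.0011, -20.1], [0, -0.0361, -0.0050, -0.0011, -23.1], [0, -0.0388, -0.0051, -0.0011, -26.1],
```

View pics/s6c.png

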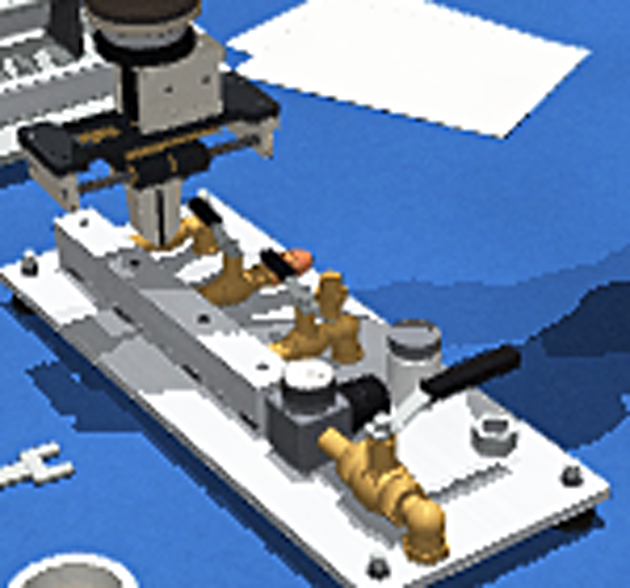

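Call:
step_arm:
  series:
    - [[0,-0.004,0.0005,-0.001,0],[0,-0.008,0.0005,-0.001,0],[0,-0.012,0.0005,-0.001,0],[0,-0.015,0.0005,-0.001,0],[0,-0.0175,0,-0.001,-2],[0,-0.02,-0.001,-0.001,-5],[0,-0.0225,-0.002,-0.001,-8],[0,-0.0255,-0.003,-0.001,-11],[0,-0.028,-0.0035,-0.001,-14]]

```text
clock: 10.65
position: [0.5177, -0.1688, 0.1047]
ee_rot: [2.49, 1.898, 0.012]
force: [4.9, -2.1, -1.7]
width: 0.002
```

Run:
```python
from h import *
tool(); im,d,p=snap('scene','s7')
c=cv2.cvtColor(im[90:230,190:340],cv2.COLOR_RGB2BGR)
cv2.imwrite('pics/s7c.png',cv2.resize(c,None,fx=4.2,fy=4.2,interpolation=cv2.INTER_CUBIC))
a=np.arange(-107,-161,-3)
rows('bleed',a,.046,.025,.104,-1)
```

```text
t 10.65 pos [ 0.5177 -0.1688  0.1047] ydeg -15.4 F [ 4.9 -2.1 -1.7] w 0.002 j [-0.11  0.48  0.45  1.96 -0.3   0.75  0.25]
t 10.7 pos [ 0.5172 -0.1689  0.1046] ydeg -15.6 F [ 4.2 -0.5 -2.4] w 0.007 j [-0.11  0.48  0.45  1.96 -0.3   0.75  0.24]
[0, -0.0020, -0.0000, -0.0006, -1.4], [0, -0.0047, -0.0005, -0.0006, -4.4], [0, -0.0074, -0.0009, -0.0006, -7.4], [0, -0.0101, -0.0010, -0.0006, -10.4], [0, -0.0129, -0.0011, -0.0006, -13.4], [0, -0.0156, -0.0010, -0.0006, -16.4], [0, -0.0184, -0.0008, -0.0006, -19.4], [0, -0.0211, -0.0004, -0.0006, -22.4], [0, -0.0238, 0.0001, -0.0006, -25.4], [0, -0.0264, 0.0008, -0.0006, -28.4], [0, -0.0290, 0.0016, -0.0006, -31.4], [0, -0.0316, 0.0025, -0.0006, -34.4], [0, -0.0341, 0.0036, -0.0006, -37.4], [0, -0.0366, 0.0048, -0.0006, -40.4], [0, -0.0390, 0.0061, -0.0006, -43.4], [0, -0.0413, 0.0076, -0.0006, -46.4], [0, -0.0436, 0.0092, -0.0006, -49.4], [0, -0.0457, 0.0108, -0.0006, -52.4],
```

View pics/s7c.png

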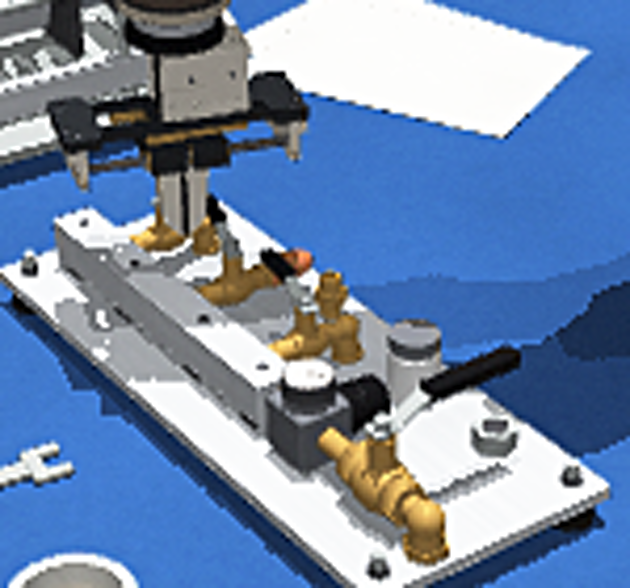

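Call:
step_arm:
  series:
    - [[0,-0.002,0,-0.0005,-1.5],[0,-0.0045,-0.0005,-0.0005,-4.5],[0,-0.0075,-0.001,-0.0005,-7.5],[0,-0.01,-0.001,-0.0005,-10.5],[0,-0.013,-0.001,-0.0005,-13.5],[0,-0.0155,-0.001,-0.0005,-16.5],[0,-0.0185,-0.001,-0.0005,-19.5],[0,-0.021,-0.0005,-0.0005,-22.5],[0,-0.024,0,-0.0005,-25.5],[0,-0.0265,0.001,-0.0005,-28.5],[0,-0.029,0.0015,-0.0005,-31.5],[0,-0.0315,0.0025,-0.0005,-34.5],[0,-0.034,0.0035,-0.0005,-37.5],[0,-0.0365,0.005,-0.0005,-40.5],[0,-0.039,0.006,-0.0005,-43.5],[0,-0.0415,0.0075,-0.0005,-46.5],[0,-0.0435,0.009,-0.0005,-49.5],[0,-0.0455,0.011,-0.0005,-52.5]]

```text
clock: 12.2
position: [0.4714, -0.1595, 0.1045]
ee_rot: [3.071, 0.59, 0.004]
force: [-1.5, -6.7, -0.1]
width: 0.004
```

Run:
```python
from h import *
tool(); im,d,p=snap('scene','s8')
c=cv2.cvtColor(im[90:230,190:340],cv2.COLOR_RGB2BGR)
cv2.imwrite('pics/s8c.png',cv2.resize(c,None,fx=4.2,fy=4.2,interpolation=cv2.INTER_CUBIC))
im,d,p=snap('top','t8')
c=cv2.cvtColor(im[160:255,195:415],cv2.COLOR_RGB2BGR)
cv2.imwrite('pics/t8c.png',cv2.resize(c,None,fx=3.6,fy=3.6,interpolation=cv2.INTER_CUBIC))
levers('s8')
a=np.arange(-158,-183,-2)
rows('bleed',a,.046,.025,.104,-1)
```

```text
t 12.2 pos [ 0.4714 -0.1595  0.1045] ydeg -68.2 F [-1.5 -6.7 -0.1] w 0.004 j [-0.33  0.47  0.74  2.08 -0.45  0.74 -0.5 ]
sup piv [0.5506 0.1598] n 132 panel dir deg 176.3 rmax 0.116 z 0.123
b15 piv [ 0.5    -0.0178] n 27 panel dir deg -91.6 rmax 0.058 z 0.108
bleed piv [ 0.5047 -0.1177] n 59 panel dir deg 166.7 rmax 0.066 z 0.108
b185 piv [ 0.5095 -0.2176] n 20 panel dir deg -169.6 rmax 0.064 z 0.107
t 12.3 pos [ 0.4711 -0.1589  0.1044] ydeg -68.2 F [-0.8 -3.4  0.6] w 0.007 j [-0.33  0.47  0.74  2.08 -0.46  0.74 -0.5 ]
[0, 0.0003, 0.0008, -0.0004, 0.2], [0, -0.0011, 0.0020, -0.0004, -1.8], [0, -0.0024, 0.0032, -0.0004, -3.8], [0, -0.0037, 0.0045, -0.0004, -5.8], [0, -0.0050, 0.0058, -0.0004, -7.8], [0, -0.0062, 0.0072, -0.0004, -9.8], [0, -0.0074, 0.0086, -0.0004, -11.8], [0, -0.0085, 0.0101, -0.0004, -13.8], [0, -0.0095, 0.0116, -0.0004, -15.8], [0, -0.0105, 0.0131, -0.0004, -17.8], [0, -0.0115, 0.0146, -0.0004, -19.8], [0, -0.0124, 0.0162, -0.0004, -21.8], [0, -0.0132, 0.0178, -0.0004, -23.8],
```

View pics/t8c.png

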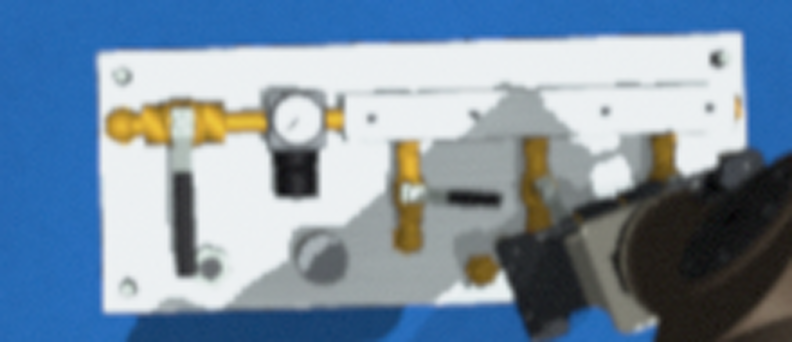

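View pics/s8c.png

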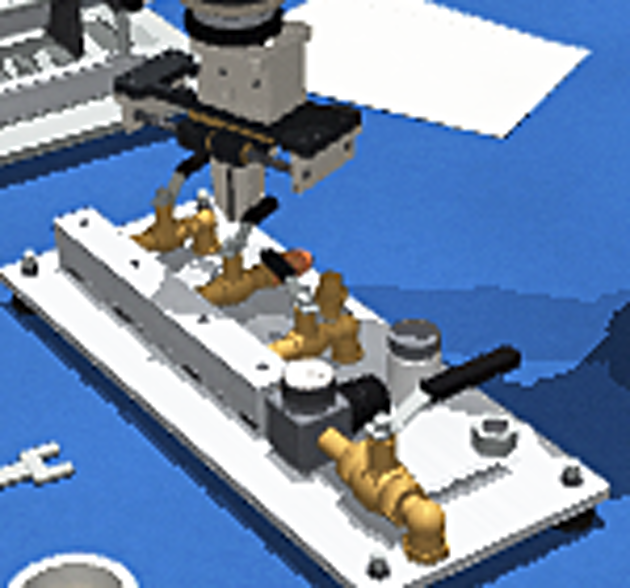

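Call:
step_arm:
  series:
    - [[0,-0.001,0.002,-0.0005,-2],[0,-0.0025,0.003,-0.0005,-4],[0,-0.0035,0.0045,-0.0005,-6],[0,-0.005,0.006,-0.0005,-8],[0,-0.006,0.007,-0.0005,-10],[0,-0.0075,0.0085,-0.0005,-12],[0,-0.0085,0.01,-0.0005,-14],[0,-0.0095,0.0115,-0.0005,-16],[0,-0.0105,0.013,-0.0005,-18],[0,-0.0105,0.013,-0.0005,-18]]

```text
clock: 13.13
position: [0.4601, -0.1466, 0.1041]
ee_rot: [3.126, 0.102, -0.001]
force: [-1.4, -4.5, 1.4]
width: 0.005
```

Run:
```python
from h import *
rows('bleed',[-174,-175,-176,-177,-178,-179],.046,.025,.104,-1)
```

```text
t 13.13 pos [ 0.4601 -0.1466  0.1041] ydeg -86.3 F [-1.4 -4.5  1.4] w 0.005 j [-0.43  0.48  0.84  2.12 -0.51  0.75 -0.76]
[0, 0.0015, -0.0007, -0.0001, 2.3], [0, 0.0010, 0.0000, -0.0001, 1.3], [0, 0.0005, 0.0008, -0.0001, 0.3], [0, 0.0000, 0.0016, -0.0001, -0.7], [0, -0.0005, 0.0023, -0.0001, -1.7], [0, -0.0009, 0.0031, -0.0001, -2.7],
```

Call:
step_arm:
  series:
    - [[0,0,0.0015,0,-0.5],[0,0,0.0025,0,-0.7],[0,0,0.003,0,-0.7],[0,0,0.003,0,-0.7]]

```text
clock: 13.47
position: [0.4594, -0.1439, 0.1041]
ee_rot: [3.126, 0.084, -0.002]
force: [-2.9, -3.8, 2.4]
width: 0.005
```

Call:
step_arm:
  series:
    - [[0,0,0.0015,0,0],[0,0,0.0025,0,0],[0,0,0.0025,0,0]]

```text
clock: 13.72
position: [0.4592, -0.1426, 0.1042]
ee_rot: [3.124, 0.085, -0.002]
force: [-1.8, -7.8, -0.7]
width: 0.006
```

Call:
step_arm:
  series:
    - [[0,0,0.0015,0,0],[0,0,0.003,0,0],[0,0,0.003,0,0]]

```text
clock: 13.97
position: [0.4591, -0.1424, 0.1044]
ee_rot: [3.12, 0.084, -0.0]
force: [-0.4, -13.8, -4.9]
width: 0.006
```

Call:
step_arm:
  series:
    - [[0,0,-0.006,0,0],[0,0,-0.014,0,0],[0,0,-0.018,0.005,0],[0,0,-0.018,0.03,0],[0,0,-0.018,0.06,0],[0,0,-0.018,0.09,0],[0,-0.03,-0.018,0.12,0],[0,-0.06,-0.02,0.13,0],[0,-0.09,-0.05,0.13,0],[0,-0.09,-0.08,0.13,0],[0,-0.09,-0.11,0.13,0],[0,-0.09,-0.11,0.13,0]]

```text
clock: 14.97
position: [0.368, -0.2581, 0.2359]
ee_rot: [3.118, 0.074, 0.005]
force: [1.0, 0.3, 0.4]
width: 0.004
```

Run:
```python
from h import *
tool(); im,d,p=snap('top','t9')
c=cv2.cvtColor(im[160:255,195:415],cv2.COLOR_RGB2BGR)
cv2.imwrite('pics/t9c.png',cv2.resize(c,None,fx=3.6,fy=3.6,interpolation=cv2.INTER_CUBIC))
snap('scene','s9')
for k in ['t9','s9']: levers(k)
tool()
```

```text
t 14.97 pos [ 0.368  -0.2581  0.2359] ydeg -87.3 F [1.  0.3 0.4] w 0.004 j [-0.46  0.22  1.14  2.05 -0.22  0.99 -0.74]
sup piv [0.5506 0.1598] n 144 panel dir deg 179.0 rmax 0.113 z 0.125
b15 piv [ 0.5    -0.0178] n 36 panel dir deg -96.0 rmax 0.058 z 0.11
bleed piv [ 0.5047 -0.1177] n 87 panel dir deg 151.0 rmax 0.066 z 0.11
b185 piv [ 0.5095 -0.2176] n 44 panel dir deg -162.0 rmax 0.06 z 0.11
sup piv [0.5506 0.1598] n 128 panel dir deg 176.3 rmax 0.115 z 0.123
b15 piv [ 0.5    -0.0178] n 28 panel dir deg -92.5 rmax 0.057 z 0.109
bleed piv [ 0.5047 -0.1177] n 54 panel dir deg 141.8 rmax 0.065 z 0.108
b185 piv [ 0.5095 -0.2176] n 25 panel dir deg -164.3 rmax 0.065 z 0.107
t 15.07 pos [ 0.3684 -0.2538  0.2348] ydeg -87.2 F [ 0.1 -0.5 -0.4] w 0.005 j [-0.47  0.21  1.14  2.06 -0.21  0.99 -0.75]
```

View pics/t9c.png

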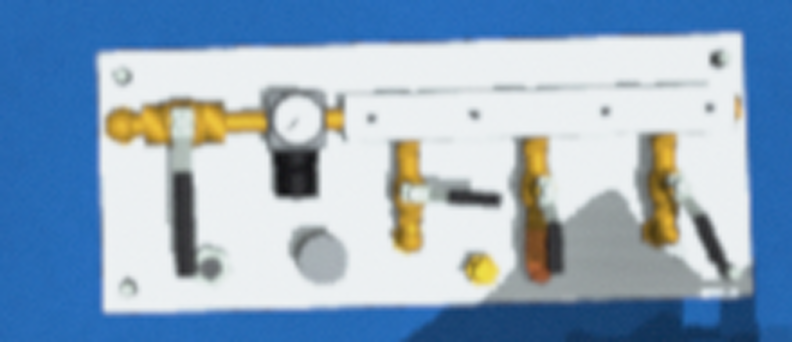

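View pics/s9.png

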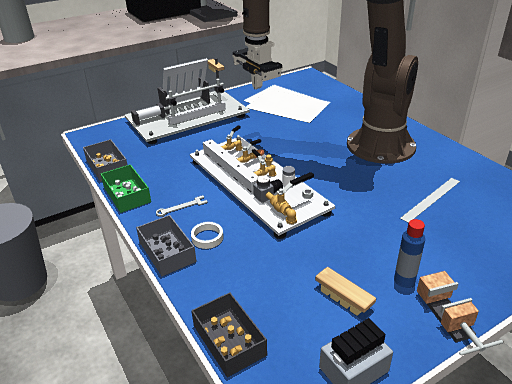

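Run:
```python
from h import *
np.set_printoptions(precision=4,suppress=True)
for tag in ['t9','top0','s9']:
    im,P=cloud(tag)
    for k in (['bleed','sup'] if tag!='top0' else ['sup']):
        d=(P[...,:2]-PIV[k])@Rp
        zl=.096 if k=='bleed' else .112
        L=-.07 if k=='bleed' else -.12
        if tag=='top0': continue
        # slices along -x, all points at lever height (any colour) within |y|<.03
        m=(P[...,2]>zl)&(P[...,2]<zl+.025)&(d[...,0]<-.02)&(d[...,0]>L)&(abs(d[...,1])<.02)
        q=d[m]; c=np.polyfit(q[:,0],q[:,1],1); print(tag,k,len(q),'line angle',np.degrees(np.arctan(c[0])).round(2),'offset',c[1].round(4),q.min(0),q.max(0))
        vx,vy,x0,y0=cv2.fitLine(q.astype(np.float32),cv2.DIST_HUBER,0,.01,.01).ravel(); print(np.degrees(np.arctan(vy/vx)), 'angle of mean',np.degrees(np.arctan2(q[:,1].mean(),-q[:,0].mean())))
```

```text
t9 bleed 73 line angle 1.7 offset 0.0026 [-0.0608 -0.0052] [-0.0207  0.007 ]
1.8442426 angle of mean 2.0428128974553976
t9 sup 211 line angle 0.56 offset 0.0009 [-0.1135 -0.0076] [-0.021   0.0083]
0.57325673 angle of mean 0.20969768430679156
s9 bleed 41 line angle -3.25 offset 0.0024 [-0.057 -0.006] [-0.0206  0.0131]
-0.99119157 angle of mean 6.782164195947861
s9 sup 164 line angle -1.06 offset 0.0033 [-0.1147 -0.0092] [-0.0226  0.0129]
-0.13485873 angle of mean 3.8205991987061125
```

Run:
```python
from h import *
tool(); print(arm.sign_off())
```

```text
t 15.07 pos [ 0.3684 -0.2538  0.2348] ydeg -87.2 F [ 0.1 -0.5 -0.4] w 0.005 j [-0.47  0.21  1.14  2.06 -0.21  0.99 -0.75]
the job is handed in; nothing more can be done
None
```

I shut the supply first, then opened the bleed valve, and handed the job in at about 15 s. The bleed valve is the middle outlet, the one with the silencer. Both levers were pushed round to their stops with closed fingertips on one flank only.

- **At the stops:** on each lever the readings rose to about 13–14 N (tool force in the direction of push) while the lever moved only about 0.2 mm more.
- **Lever angles:** line fits on the last pictures put the supply lever within about 1° of square. The bleed lever came out within about 2° from the top camera and 1–3° from the scene camera.
- **Disagreements:** my first dark-pixel estimate for the bleed lever (151° and 142°) was wrong, probably from shadow or other dark pixels. By eye, the top picture suggested it stood about 4–5° short. I relied on the fits and the stop forces. A cruder average on the scene camera gave 4° for the supply lever and 7° for the bleed lever, but it probably includes side-face points.
- **Other levers and loose things:** by eye, the other two levers and the loose things looked unmoved in the final pictures. I did not measure the loose things again. My automatic angle reading for the right-hand outlet lever (one of the two to be left alone) was unreliable, because it was in the arm's shadow.
- **Hand-in:** the arm was clear of everything, with the tool 235 mm up and force readings near zero.

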